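Reset the swing-arm angle jig from 30 degrees to square

TASK

Reset the angle jig from its 30 degree notch to the last notch, where its swing arm stands square to the fixed fence. Pull the plunger up and twist it anticlockwise so that it stays out, swing the arm round past the middle notch to the far one with the plunger still parked out, then twist the plunger back so that it drops fully home and locks the arm there; leave the loose pieces on the bench where they are and let go of everything.

Things in the scene. Friction and masses are not known exactly. Their poses are not given: they have to be found in the camera images.
- jig_pivot (a point): Pivot axis (vertical) of the jig, 29 mm up: a fan-shaped dark steel plate screwed to the bench (15 mm thick, radius 136 mm), three notches in its curved rim, low steel fence (top 35 mm up) along one side. Over it turns a steel swing arm (30 mm wide, 240 long, top 29 mm up). Axes: the jig's; z up, -x from pivot to middle notch. Jig position and heading vary.
- swing_arm (a joint): Swing arm angle (rad), growing anticlockwise from above. Notches: 0 (30 deg from fence; start, locked), 0.524 (60 deg, middle), 1.047 (90 deg, square: target). Stop pins halt the arm 0.026 past either end notch, near enough that the released plunger still finds the notch. Unlocked, 1 to 2 N at the handle move it; it stays where left.
- handle_post (a point): Upright round handle post at the end of the swing arm: 20 mm in diameter, straight from 35 to 78 mm above the bench; this point is on its axis, 58 mm above the bench, 205 mm from the pivot axis. Swings with the arm. Axes: -x points from the pivot along the arm, z up.
- plunger_grip (a point): Centre of the black T-bar on the spring plunger, on the arm 120 mm from the pivot axis. Bar 42 mm long (this point's x axis), 12 wide (y), 15 high; centre 81.5 mm above the bench when home; moves with the bar. Below it a neck (10 mm high, 15 thick), then a slotted bush (27 mm wide, top 54 mm above the bench). Home and untwisted, the bar lies along the arm.
- plunger_pull (a joint): Plunger height (m): 0 home, pin in a notch; 0.018 upper stop. Spring: 6 N at home, 10 N up. A cross pin in the bush's slot lets it twist beyond 0.3 only when lifted over 0.013; twisted beyond 0.5 and let go it rests parked at 0.013, pin clear of the notches. Twisted back below about 0.25 it drops: to 0 over a notch, to about 0.010 if the pin lands on the rim between notches.
- plunger_twist (a joint): Twist of the plunger relative to the arm (rad), growing anticlockwise seen from above: 0 is the bar along the arm (stop), 1.31 the other stop. Turns with slight friction and stays where it is left.
- magnet_square: Bystander, loose: red triangular magnetic square, 95 x 95 x 16 mm; origin at the centre of its underside.
- flat_bar: Bystander, loose: flat bar offcut, 40 x 110 x 8 mm; origin at the centre of its underside.
- angle_piece: Bystander, loose: offcut of angle section, 30 x 80 x 30 mm; origin at the centre of its underside.
- big_nut: Bystander, loose: hexagon nut, 30 x 35 x 16 mm; origin at the centre of its underside.

How it is judged:
By the outcome, as a careful person would: the job done as asked, in the order asked, and still so for the second after the job is handed in, with the robot touching nothing.
It also fails if it takes over 62 s, if anything falls off the work surface, if the arm or the gripper's body presses on something with over 40 N, if the wrist force passes 120 N, or if a joint passes its speed limit or range.

ROBOT

A 6-joint arm with a two-finger parallel gripper is mounted at the origin on a cart in front of the work surface, level with it; the furniture and walls round the work are solid. World frame = base frame: x ahead of the robot, y to its left, z up, the work surface at z = 0. Lengths are in mm, angles in rad, forces in N, time in s.
With the tool pointing down it reaches from about 300 to 775 mm from the base axis. Payload 14.6 kg.
Tool frame: the origin (TCP) lies on the centre line of the jaws, within the pads' length; the fingertips stand 19 mm ahead of it and the grasp point (between the pads) is the TCP (bot.tip_reach is the distance from the TCP to the fingertips, in mm); y points along the fingers, x is the direction in which the jaws open and shut, and the axes are right-handed (so a half turn about y gives the same grasp; the last joint's range is limited). The gripper opens to 85 mm and grips with 20 to 120 N. Pads are 22 mm wide; open, the fingers measure 114 mm over their backs; the gripper's body (76 mm by 85 mm) begins 54 mm behind the grasp point. The pads swing forward as they close: fully open they stand 13 mm farther back than shut.
Start: joints at [1.12, 0.3, 1.521, -0, 1.321, -0.067], TCP at [205.942, 509.978, 250.281] pointing down, gripper open.
Joint ranges: [-3.03, 3.03], [-0.79, 2.21], [0.23, 2.52], [-1.04, 4.18], [0, 3.07], [-2.55, 2.55]. Speed limits (rad/s): [2.22, 2.22, 2.57, 3.14, 3.14, 3.14].

INTERFACE

Orientations are given as a unit quaternion [w, x, y, z].
In Python, from rig import bot gives the robot as it stands. Calls block until the motion is done:
- bot.move_to(position, orientation): joint-space move of the TCP to a pose.
- bot.servo_line(position, attitude=None, speed=150, until_force=None): straight line of the TCP; attitude=None keeps the orientation; speed is the mean speed in mm/s. With until_force (N) it stops when the force on the tool has changed by that much, and returns True; else False.
- bot.move_joints(angles): joint-space move.
- bot.move_gripper(opening, grip_force=None): finger opening in mm; grip_force is the grip in N (None keeps the last); returns when the fingers have stopped.
- bot.dwell(seconds).
- bot.ik(position, orientation): joint angles nearest the present ones, or None.
- bot.read_state(): the state.
- bot.read_camera(name): name is "scene" or "side" or "wrist"; returns a dict with "image" (384x512x3 uint8, blue, green, red), "depth" (384x512 float32, mm along the optical axis (not along the pixel's ray), 0 where there is no reading), "fovy" (degrees; the focal length in pixels is half the picture's height over the tangent of half this angle, whatever the lens; pixels are square), "cx", "cy" (the principal point, pixels), "eye" and "attitude" of the camera in the world; the wrist camera has in their place "mount" (4x4, takes a point from camera to tool coordinates, whose origin is the TCP and whose axes are the tool frame's). Camera axes: x right, y down, z forward; pixel columns grow to the right and rows downward; lengths in mm; the calibration is good to about 2 mm. A picture is of the moment at which its call begins: read the wrist's pose just before it.
A pose or a line that the arm cannot do raises bot.MotionError and nothing moves.
- bot.finish_job(): hands the job in, once; it reports no verdict.
The state is a dict: "clock": time; "joint_positions": joint angles; "qvel": joint speeds; "effort": joint torques, N m; "ee_pos": TCP position; "tool_rot": TCP orientation; "ft_force": force on the tool from outside, world axes, zero at the start; "moment": the same for the moment, N m; "grip_width": finger opening in mm.
Only numpy, scipy, OpenCV 4.12 (cv2) and the standard library are available. Lean on these libraries where they do the work, as an engineer would, in place of code of your own. Each camera call takes 0.05 s, during which the arm holds its last target.

## Working session

There is one attempt and no reset: what is moved stays moved. The work goes in short steps, each a Python script; the robot and the scene stay as the last script left them, time stands still between calls to the robot, and variables do not carry over. Pictures are saved under pics/ and viewed, and the job is handed in when it is done.

```bash
ls; mkdir -p pics
python3 - <<'E'
from rig import bot
import cv2,numpy as np
s=bot.read_state(); print(s)
for n in("scene","side","wrist"):
    c=bot.read_camera(n); cv2.imwrite(f"pics/{n}0.png",c["image"]); np.save(f"pics/{n}0.npy",c["depth"])
    print(n,{k:v for k,v in c.items() if k not in("image","depth")})
E
```

```text
pics
{'clock': 0.0, 'joint_positions': array([ 1.12043440e+00,  3.00485007e-01,  1.52158433e+00,  2.90448912e-05,
        1.32073626e+00, -6.65826938e-02]), 'qvel': array([ 1.61421886e-03,  6.24027402e-04, -1.13296302e-03,  4.42439055e-05,
        2.94404115e-04, -9.29684983e-04]), 'effort': array([ 6.74668281e-04, -5.43505812e+01, -3.61790335e+01, -4.98608711e-05,
        4.07614003e-03, -4.43019769e-05]), 'ee_pos': array([205.8271673 , 509.79737762, 249.71230913]), 'tool_rot': array([-0.58597415,  0.58638826,  0.39508786, -0.39583921]), 'ft_force': array([ 0.02637046, -0.47100138, -0.10134722]), 'moment': array([ 0.0009895 , -0.00308183, -0.00021207]), 'grip_width': 85.30627096709087}
scene {'fovy': 54.27770784255882, 'cx': 258.2269049270097, 'cy': 195.8350517491296, 'eye': array([ -46.37543276, -501.36764027,  571.18610137]), 'attitude': array([-0.43430493,  0.77593353, -0.4040412 ,  0.21460916])}
side {'fovy': 51.775725329420005, 'cx': 256.4992312862729, 'cy': 186.22209179675485, 'eye': array([ 832.9345188 ,  446.29741695, 1105.76104612]), 'attitude': array([-0.06554679,  0.26689052,  0.93035723, -0.24271074])}
wrist {'fovy': 64.4598882206816, 'cx': 254.68738431952335, 'cy': 190.46359051475065, 'mount': array([[ 9.99999737e-01, -1.43428561e-05,  7.25156687e-04,
        -1.45881144e-01],
       [-6.94352268e-04, -3.07861629e-01,  9.51430888e-01,
        -1.22909835e+02],
       [ 2.09601683e-04, -9.51431142e-01, -3.07861558e-01,
         7.90414282e+01],
       [ 0.00000000e+00,  0.00000000e+00,  0.00000000e+00,
         1.00000000e+00]])}
```

View pics/scene0.png

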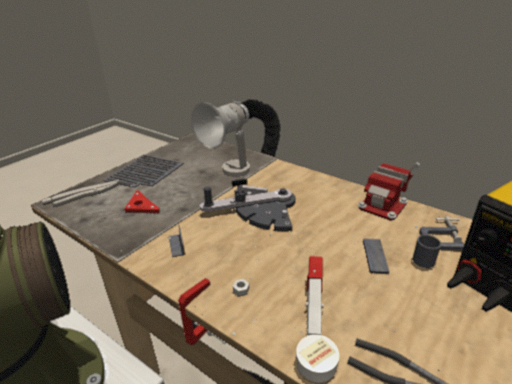

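View pics/side0.png

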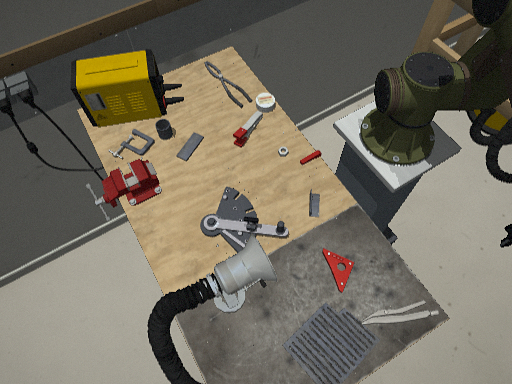

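View pics/wrist0.png

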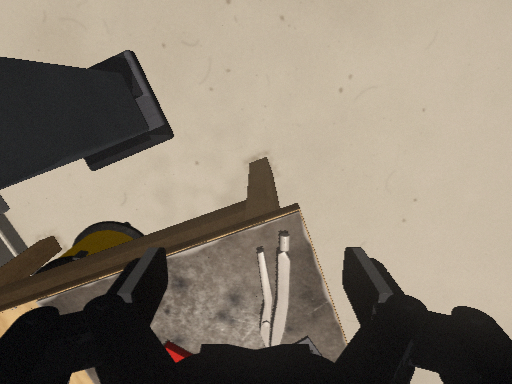

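```bash
cat > h.py <<'E'
import numpy as np,cv2
from scipy.spatial.transform import Rotation as R
def rot(q): return R.from_quat(np.r_[q[1:],q[0]])
def cam(c,st=None):
    f=192/np.tan(np.radians(c["fovy"])/2)
    if "mount" in c:
        M=np.array(c["mount"]);Rt=rot(st["tool_rot"]).as_matrix()
        return f,c["cx"],c["cy"],Rt@M[:3,:3],Rt@M[:3,3]+st["ee_pos"]
    return f,c["cx"],c["cy"],rot(c["attitude"]).as_matrix(),np.array(c["eye"])
def proj(C,p):
    f,cx,cy,Rm,e=C; q=(np.atleast_2d(p)-e)@Rm; return np.c_[cx+f*q[:,0]/q[:,2],cy+f*q[:,1]/q[:,2]]
def plane(C,uv,z):
    f,cx,cy,Rm,e=C; uv=np.atleast_2d(uv).astype(float)
    d=np.c_[(uv[:,0]-cx)/f,(uv[:,1]-cy)/f,np.ones(len(uv))]@Rm.T
    return e+d*((z-e[2])/d[:,2])[:,None]
def cloud(C,dep):
    f,cx,cy,Rm,e=C; v,u=np.mgrid[:dep.shape[0],:dep.shape[1]]
    P=np.stack([(u-cx)/f*dep,(v-cy)/f*dep,dep],-1)@Rm.T+e; P[dep<=0]=np.nan; return P
E
python3 - <<'E'
from rig import bot
from h import *
for n,(x0,y0,x1,y1) in dict(scene=(180,90,310,240),side=(180,170,350,320)).items():
    c=bot.read_camera(n);C=cam(c);s=bot.read_state()
    print(n,proj(C,[s["ee_pos"],[0,0,0]]))
    P=cloud(C,c["depth"]); np.save(f"pics/{n}P.npy",P)
    pts=dict(scene=[(285,194),(239,185),(207,195)],side=[(210,224),(256,224),(281,226)])[n]
    for u,v in pts: print((u,v),P[v,u], plane(C,(u,v),29)[0])
    im=c["image"][y0:y1,x0:x1]; k=min(800/(x1-x0),600/(y1-y0)); cv2.imwrite(f"pics/{n}1.png",cv2.resize(im,None,fx=k,fy=k,interpolation=cv2.INTER_CUBIC)); print(k)
E
```

```text
scene [[-37.36418701 134.73521587]
 [ 21.22668794 397.29631887]]
(285, 194) [694.36799842 -49.54732223  33.96280467] [701.21089779 -45.37346008  29.        ]
(239, 185) [606.28938481  37.75699568  76.75849355] [669.33256441  89.83293165  29.        ]
(207, 195) [536.6207385   88.36524562  64.41618036] [577.36407525 129.57938517  29.        ]
4.0
side [[514.20380178 263.66300003]
 [395.8903675  134.14508221]]
(210, 224) [707.83253211 -29.26606251  34.64899179] [707.17275045 -31.77416069  29.        ]
(256, 224) [591.72323821  40.51161063  28.78836734] [591.77063791  40.59135038  29.        ]
(281, 226) [546.51657141 101.82372566  78.56644344] [532.69570538  85.20142674  29.        ]
4.0
```

View pics/scene1.png

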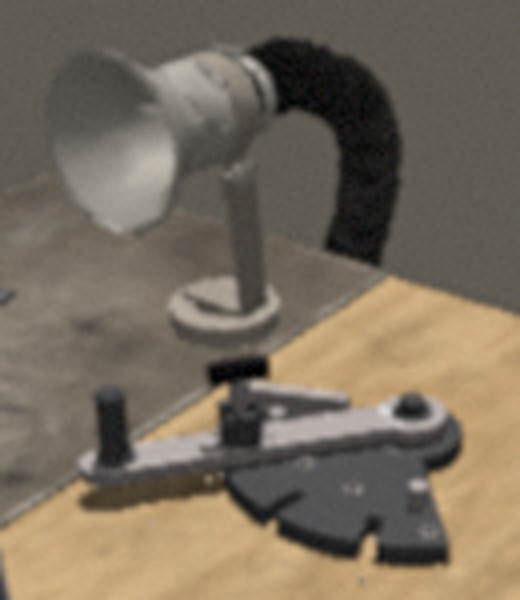

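View pics/side1.png

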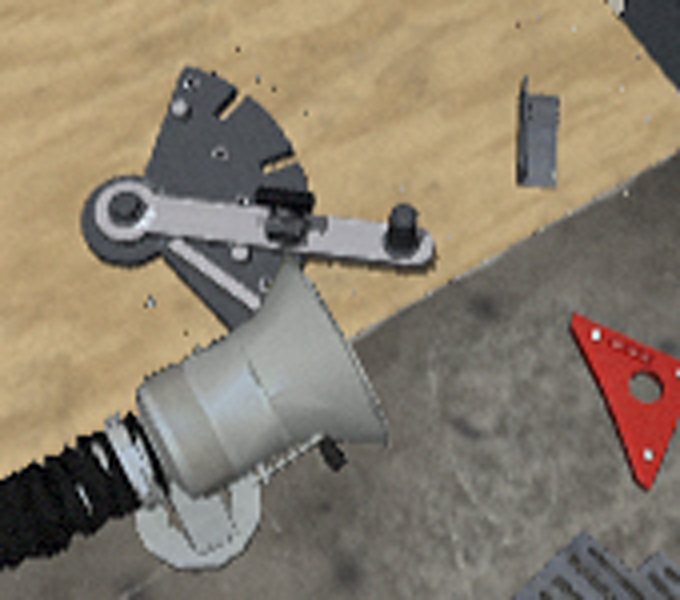

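Run:
```python
from rig import bot
from h import *
c=bot.read_camera("side");C=cam(c);s=bot.read_camera("scene");S=cam(s)
L=lambda n,x,y:(180+x/4,170+y/4) if n=='side' else (180+x/4,90+y/4)
print("post",plane(C,L('side',403,211),79),plane(S,L('scene',110,392),79))
print("bar",plane(C,L('side',285,197),89),plane(S,L('scene',239,365),85))
print("pivot",plane(C,L('side',122,207),30),plane(S,L('scene',411,410),36))
P=np.load("pics/sideP.npy"); Q=np.load("pics/sceneP.npy")
for n,A in(("side",P),("scene",Q)):
    m=(A[...,2]>95)&(A[...,0]>400)&(A[...,0]<850)&(abs(A[...,1]-80)<200)
    B=A[m]; print(n,len(B),B.min(0),B.max(0))
    for z in range(90,400,30):
        b=B[(B[:,2]>=z)&(B[:,2]<z+30)]
        if len(b)>3: print(z,b.min(0).round(),b.max(0).round(),len(b))
```

```text
post [[541.72400888  93.30704841  79.        ]] [[546.06859296  93.42599888  79.        ]]
bar [[608.8610515   43.77602379  89.        ]] [[611.78070391  39.0945832   85.        ]]
pivot [[702.54889696 -36.92211723  30.        ]] [[694.72308505 -42.0559497   36.        ]]
side 2798 [658.58678625 123.16114104 157.40488761] [849.95478561 249.63713078 255.16947059]
150 [663. 196. 157.] [836. 239. 180.] 29
180 [659. 123. 180.] [850. 250. 210.] 1044
210 [659. 124. 210.] [850. 244. 240.] 1500
240 [660. 147. 240.] [682. 225. 255.] 225
scene 2236 [651.96998527 116.19410065  95.27447288] [849.18833921 251.92381171 259.48703412]
90 [741. 142.  95.] [773. 153. 120.] 60
120 [653. 136. 121.] [771. 227. 150.] 271
150 [652. 120. 150.] [849. 246. 180.] 599
180 [653. 116. 180.] [849. 252. 210.] 682
210 [655. 121. 210.] [849. 245. 240.] 535
240 [659. 139. 240.] [681. 227. 259.] 89
```

```bash
cat >> h.py <<'E'
def quat(a):  # jaw axis heading a, tool down
    x=np.array([np.cos(a),np.sin(a),0]);y=np.array([0,0,-1.]);z=np.cross(x,y)
    q=R.from_matrix(np.c_[x,y,z]).as_quat();return np.r_[q[3],q[:3]]
E
python3 - <<'E'
from rig import bot
from h import *
print(bot.tip_reach, rot(bot.read_state()["tool_rot"]).as_matrix().round(2))
piv=np.array([704,-33.]);th=np.radians(142)
u=lambda t:np.array([np.cos(t),np.sin(t)])
for k in(0,np.pi):
  for n,p,a,z in [("look",piv+110*u(th),th-np.pi/2,220),("bar",piv+120*u(th),th-np.pi/2,95),("tw",piv+120*u(th),th-np.pi/2+1,112),("post",piv+205*u(th),th-np.pi/2,58),
     ("postmid",piv+205*u(th+.52),th-np.pi/2+.52,58),("postend",piv+205*u(th+1.06),th-np.pi/2+1.06,58),("endtw",piv+120*u(th+1.047),th-np.pi/2+2.047,112),("end",piv+120*u(th+1.047),th-np.pi/2+1.047,95)]:
    j=bot.ik(np.r_[p,z],quat(a+k)); print(n,p.round(),None if j is None else np.round(j,2))
E
```

```text
19.0 [[ 0.37 -0.   -0.93]
 [ 0.93 -0.    0.37]
 [-0.   -1.    0.  ]]
look [617.  35.] [-0.    0.48  1.35 -0.    1.32 -0.91]
bar [609.  41.] [ 0.01  0.59  1.48 -0.    1.07 -0.9 ]
tw [609.  41.] [ 0.01  0.57  1.47 -0.    1.1  -1.9 ]
post [542.  93.] [ 0.1   0.54  1.68 -0.    0.92 -0.8 ]
postmid [501.  -4.] [-0.08  0.45  1.82 -0.    0.87 -1.51]
postend [ 515. -112.] [-0.28  0.49  1.75 -0.    0.9  -2.25]
endtw [593. -78.] None
end [593. -78.] [-0.19  0.57  1.52 -0.    1.05 -2.15]
look [617.  35.] [-0.    0.48  1.35  0.    1.32  2.23]
bar [609.  41.] [ 0.01  0.59  1.48 -0.    1.07  2.24]
tw [609.  41.] [ 0.01  0.57  1.47 -0.    1.1   1.24]
post [542.  93.] [ 0.1   0.54  1.68 -0.    0.92  2.34]
postmid [501.  -4.] [-0.08  0.45  1.82 -0.    0.87  1.63]
postend [ 515. -112.] [-0.28  0.49  1.75 -0.    0.9   0.89]
endtw [593. -78.] [-0.19  0.55  1.51 -0.    1.08 -0.  ]
end [593. -78.] [-0.19  0.57  1.52 -0.    1.05  1.  ]
```

Run:
```python
from rig import bot
from h import *
th=np.radians(142)
bot.move_to([600,45,220],quat(th+np.pi/2)); bot.dwell(.2)
s=bot.read_state();c=bot.read_camera("wrist");C=cam(c,s);print(s["clock"],s["ee_pos"])
np.savez("pics/w1.npz",st=np.array([0]),f=C[0],cx=C[1],cy=C[2],R=C[3],e=C[4],dep=c["depth"],im=c["image"])
cv2.imwrite("pics/w1.png",cv2.resize(c["image"],(800,600),interpolation=cv2.INTER_CUBIC))
```

```text
2.7333 [599.94968207  45.48229059 220.04351172]
```

View pics/w1.png

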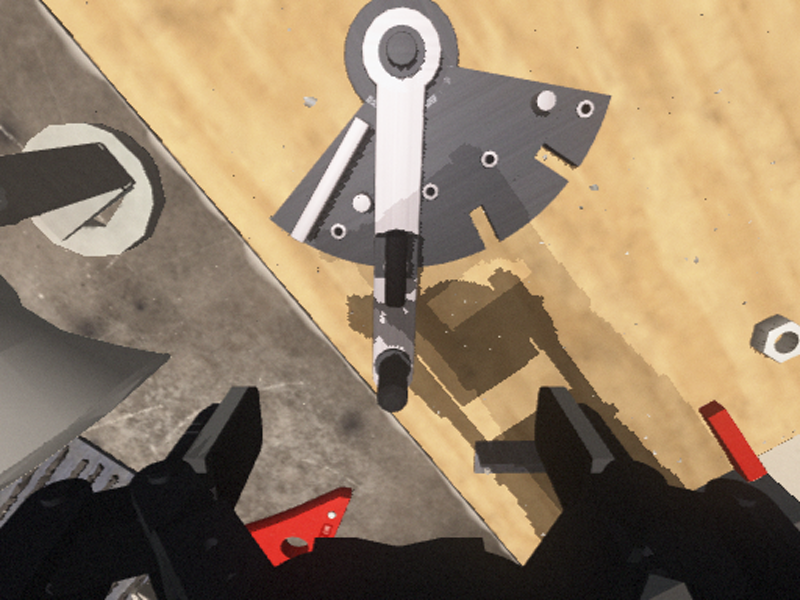

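Run:
```python
from h import *
d=np.load("pics/w1.npz");im=d["im"];C=(d["f"],d["cx"],d["cy"],d["R"],d["e"])
print("eye",d["e"]); P=cloud(C,d["dep"])
cr=im[140:270,210:300]; g=cv2.convertScaleAbs(cr,alpha=2.2,beta=20)
cv2.imwrite("pics/w1c.png",cv2.resize(g,None,fx=4.5,fy=4.5,interpolation=cv2.INTER_CUBIC))
for lo,hi in((80,100),(66,80),(27,31)):
    m=(P[...,2]>lo)&(P[...,2]<hi)&(P[...,0]>480)&(P[...,0]<760); m[300:]=0
    n,l,s,ce=cv2.connectedComponentsWithStats(m.astype(np.uint8))
    for i in range(1,n):
        if s[i,4]>30:
            Q=P[l==i]; r=cv2.minAreaRect(Q[:,:2].astype(np.float32)); print(lo,s[i],ce[i].round(1),np.median(Q,0).round(1),np.round(r[0],1),np.round(r[1],1),round(r[2],1))
piv=plane(C,np.array([401,47])/1.5625,33);print(piv)
# arm edges
for v,(a,b) in {120:(376,423),200:(374,421)}.items(): print(plane(C,np.array([[a,v],[b,v]])/1.5625,29))
```

```text
eye [662.53683509  -3.4354125  342.95812936]
80 [ 26 110  30  23 327] [ 41.2 119.9] [751.6 146.7  90.4] [751.6 147.3] [ 4.8 16.9] 80.5
80 [246 149  15  48 643] [252.7 172.2] [611.2  39.1  88. ] [609.9  40. ] [12. 42.] 50.3
80 [243 249  15  14 157] [250.3 255.9] [545.2  93.4  81.3] [545.2  93.9] [13.7 14.2] 51.5
66 [ 44 109  21  19 179] [ 54.  117.4] [752.3 146.6  73.1] [752.  146.7] [ 6.1 15.2] 66.7
66 [241 241  20  22 208] [250.5 248.6] [550.3  89.1  77. ] [545.7  93.3] [19.4 17.1] 58.7
27 [ 231    4   52  148 4252] [255.3  75. ] [675.1 -13.6  28.4] [671.4  -6.1] [ 47.  133.5] 45.7
27 [342  58  14  13 124] [348.6  64.2] [626.8 -88.8  30. ] [626.8 -89.3] [10.9 11.5] 8.1
27 [ 33 118  52  36 446] [ 56.3 135.4] [752.9 183.5  30. ] [754.1 180.6] [64.1 11. ] 85.7
27 [226 124  11  12  88] [231.  129.6] [648.2  38.3  30.2] [648.2  38.4] [10.2 11.1] 50.4
27 [ 238  177   29   71 1099] [251.7 207.3] [568.   74.4  28.5] [562.8  78.9] [29.9 82.9] 50.4
[[703.34469843 -37.33713956  33.        ]]
[[681.35136696  -0.71763637  29.        ]
 [663.4769515  -23.6535227   29.        ]]
[[644.08969473  30.85450825  29.        ]
 [625.29801565   6.73844588  29.        ]]
```

View pics/w1c.png

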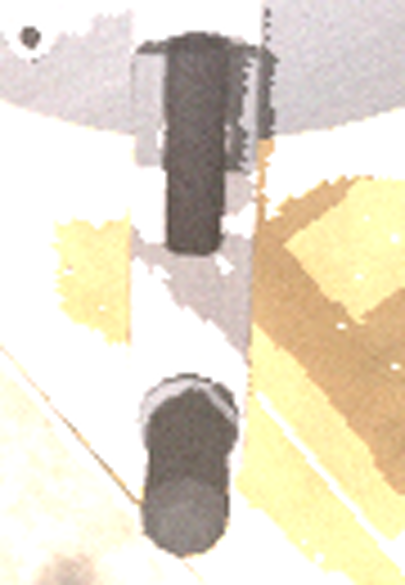

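```bash
cat >> h.py <<'E'
TH=np.radians(140.4); BAR=np.array([609.9,40.0]); U=lambda t:np.array([np.cos(t),np.sin(t)]); PIV=BAR-120*U(TH)
def rep(b,m=""):
    s=b.read_state();print(m,round(s["clock"],2),s["ee_pos"].round(1),"F",s["ft_force"].round(1),"M",s["moment"].round(2),"g",round(s["grip_width"],1))
E
python3 - <<'E'
from rig import bot
from h import *
bot.move_gripper(40)
bot.move_to(np.r_[BAR,135],quat(TH+np.pi/2)); rep(bot)
print(bot.servo_line(np.r_[BAR,95],quat(TH+np.pi/2),speed=80,until_force=6)); rep(bot)
bot.move_gripper(0,60); rep(bot,"closed")
E
```

```text
3.73 [610.1  40.  135.7] F [0.4 0.3 0.8] M [-0.03  0.02 -0.  ] g 40.3
False
 4.38 [610.   40.   95.1] F [-0.1  1.  -0.1] M [-0.01 -0.03 -0.03] g 39.9
closed 4.74 [610.2  40.   95.6] F [-0.9  0.2  5.5] M [ 0.03  0.18 -0.  ] g 10.1
```

Run:
```python
from rig import bot
from h import *
q=quat(TH+np.pi/2)
for dz in(4,8,12,16):
    bot.servo_line(np.r_[BAR,95+dz],q,speed=40); rep(bot,dz)
s=bot.read_state();c=bot.read_camera("wrist");C=cam(c,s)
cv2.imwrite("pics/w2.png",cv2.resize(c["image"][100:384,130:380],None,fx=2,fy=2,interpolation=cv2.INTER_CUBIC))
P=cloud(C,c["depth"]);print(np.nanmedian(P[100:384,130:380][(np.linalg.norm(P[100:384,130:380,:2]-BAR,axis=-1)<5)],0))
```

```text
4 4.99 [609.8  39.8  98.7] F [ 3.9 -1.8 -6.4] M [-0.23 -0.67  0.05] g 10.1
8 5.24 [609.8  39.8 102.6] F [ 2.7 -2.9 -7.1] M [-0.45 -0.59  0.03] g 10.0
12 5.49 [609.8  39.9 106.7] F [ 3.3 -2.8 -8.3] M [-0.49 -0.66 -0.01] g 10.2
16 5.74 [609.8  39.9 110.7] F [  4.   -3.1 -10. ] M [-0.51 -0.7   0.01] g 9.9
[610.05733737  39.98397992 103.06802124]
```

View pics/w2.png

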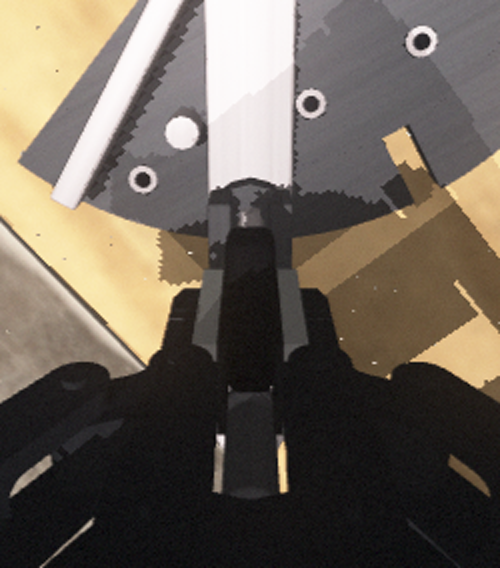

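Run:
```python
from rig import bot
from h import *
for k in(.3,.6,.9,1.05):
    bot.move_to(np.r_[BAR,111.3],quat(TH+np.pi/2+k)); rep(bot,k)
bot.servo_line(np.r_[BAR,108],None,speed=30); rep(bot,"low")
bot.servo_line(np.r_[BAR,106.5],None,speed=30); rep(bot,"low")
```

```text
0.3 6.18 [609.8  39.9 110.8] F [ 4.2 -3.1 -9.9] M [-0.55 -0.71 -0.  ] g 10.0
0.6 6.58 [609.8  40.  110.8] F [ 3.9 -2.5 -9.2] M [-0.52 -0.75  0.04] g 10.2
0.9 6.97 [609.8  40.  110.8] F [ 4.3 -2.8 -9.8] M [-0.5  -0.75 -0.01] g 10.3
1.05 7.23 [609.8  40.  111. ] F [  4.5  -2.  -10.8] M [-0.55 -0.71 -0.02] g 10.4
low 7.49 [610.1  40.2 108.7] F [ 0.1 -0.1  1.2] M [-0.12 -0.04 -0.06] g 10.2
low 7.74 [610.5  40.5 108.4] F [-4.2  1.7 13.4] M [ 0.28  0.69 -0.09] g 10.2
```

Run:
```python
from rig import bot
from h import *
bot.servo_line(np.r_[BAR,108],None,speed=30)
bot.move_gripper(40); rep(bot)
bot.servo_line(np.r_[BAR,150],None,speed=120)
bot.move_to([605,35,215],quat(TH+np.pi/2+.6)); bot.dwell(.15)
s=bot.read_state();c=bot.read_camera("wrist");C=cam(c,s);rep(bot)
P=cloud(C,c["depth"])
for lo,hi in((93,108),(79,84)):
    m=(P[...,2]>lo)&(P[...,2]<hi)&(np.linalg.norm(P[...,:2]-BAR,axis=-1)<110); m[300:]=0
    n,l,st,ce=cv2.connectedComponentsWithStats(m.astype(np.uint8))
    for i in range(1,n):
        if st[i,4]>30:
            Q=P[l==i]; r=cv2.minAreaRect(Q[:,:2].astype(np.float32)); print(lo,st[i],np.median(Q,0).round(1),np.round(r[0],1),np.round(r[1],1),round(r[2],1))
cv2.imwrite("pics/w3.png",cv2.resize(c["image"],(800,600),interpolation=cv2.INTER_CUBIC))
```

```text
8.38 [609.8  39.9 107.8] F [-0.6  0.1 -0.8] M [ 0.01  0.01 -0.04] g 39.9
 9.58 [604.7  35.  213.5] F [ 0.8  0.2 -0.1] M [ 0.    0.02 -0.03] g 40.0
93 [231 161  33  49 756] [612.1  40.4 100.7] [610.5  40.5] [41.7 12.3] 20.3
```

View pics/w3.png

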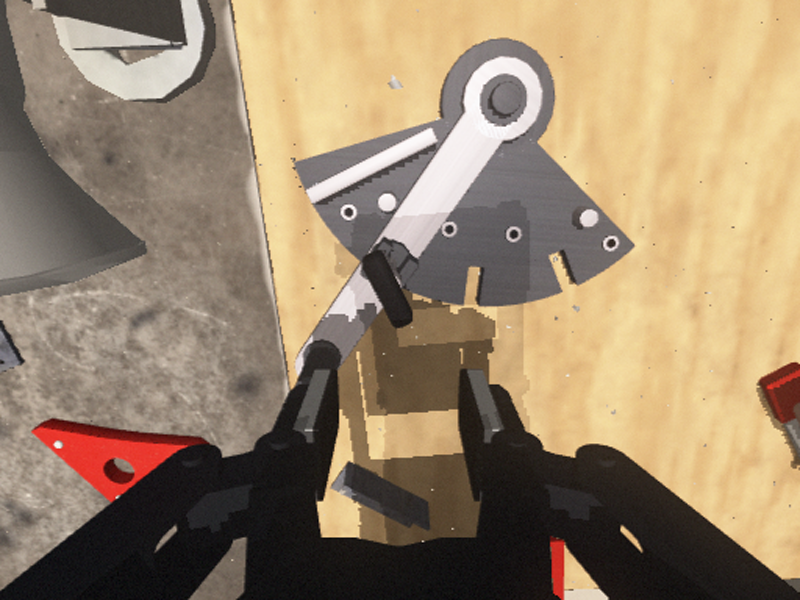

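Run:
```python
from rig import bot
from h import *
C=cam(bot.read_camera("side"));p=plane(C,[[180+537/4,170+140/4],[180+520/4,170+185/4],[180+523/4,170+80/4]],15);print(p[:,:2],np.linalg.norm(p[:,:2]-PIV,axis=1))
post=np.array([545.0,93.8]); print(PIV,np.linalg.norm(post-PIV),np.degrees(np.arctan2(*(post-PIV)[::-1])))
q=quat(TH+np.pi/2)
bot.move_to(np.r_[post,130],q); rep(bot)
print(bot.servo_line(np.r_[post,61],q,speed=100,until_force=6)); rep(bot)
bot.move_gripper(22,20); rep(bot)
```

```text
[[403.59869374  76.4950059 ]
 [436.80568067 100.45317232]
 [382.01317805  28.1157459 ]] [319.41364685 298.78690341 326.79828708]
[702.36158913 -36.49087877] 204.2997377020116 140.37621912787245
 10.34 [545.6  93.7 130.6] F [ 0.1  0.2 -0.1] M [-0.03  0.03 -0.02] g 40.3
False
 11.18 [545.4  93.8  61.6] F [-0.7 -0.2  0.2] M [ 0.01 -0.03 -0.05] g 39.7
 11.5 [545.1  93.8  61.4] F [-0.5  0.2  0.5] M [-0.02  0.   -0.02] g 21.8
```

Run:
```python
from rig import bot
from h import *
rp=204.5
hit=False
for a in np.arange(.1,1.01,.1):
    t=TH+a
    hit=bot.servo_line(np.r_[PIV+rp*U(t),61],quat(t+np.pi/2),speed=60,until_force=15)
    rep(bot,round(a,2))
    if hit: print("HIT");break
```

```text
0.1 11.99 [532.7  77.5  61.1] F [-0.3  0.6 -0.4] M [ 0.01  0.   -0.01] g 21.7
0.2 12.48 [522.3  60.2  61.1] F [ 0.5  1.2 -0.1] M [ 0.01  0.   -0.01] g 22.2
0.3 12.97 [513.5  41.7  61. ] F [ 0.3  1.1 -0.8] M [ 0.   -0.02 -0.05] g 22.0
0.4 13.47 [506.6  22.5  61. ] F [-0.5  0.1  0.2] M [ 0.02 -0.01 -0.  ] g 22.1
0.5 13.96 [501.7   2.6  61. ] F [0.6 0.1 0. ] M [-0.02  0.05 -0.03] g 22.1
0.6 14.45 [498.8 -17.6  61. ] F [0.8 0.3 1. ] M [ 0.03  0.03 -0.03] g 22.0
0.7 14.94 [497.9 -38.   61. ] F [ 1.2 -0.1  0.4] M [-0.01  0.02 -0.01] g 21.8
0.8 15.43 [499.1 -58.4  61. ] F [0.3 0.5 0.1] M [-0.04 -0.01 -0.03] g 21.9
0.9 15.93 [502.2 -78.6  61. ] F [-0.7  0.1 -0.6] M [-0.03 -0.01  0.05] g 21.9
1.0 16.42 [507.4 -98.3  61. ] F [ 0.1 -0.7  0.8] M [ 0.07  0.02 -0.08] g 22.0
```

Run:
```python
from rig import bot
from h import *
t=TH+1.057
print(bot.servo_line(np.r_[PIV+204.5*U(t),61],quat(t+np.pi/2),speed=20,until_force=6)); rep(bot)
bot.move_gripper(40)
bot.servo_line(np.r_[PIV+204.5*U(t),150],None,speed=150)
bot.move_to(np.r_[PIV+120*U(t)+[-5,5],215],quat(t+np.pi/2+.6)); bot.dwell(.15)
s=bot.read_state();c=bot.read_camera("wrist");C=cam(c,s);rep(bot)
P=cloud(C,c["depth"]);B=PIV+120*U(TH+1.047);print("expect",B)
for lo,hi in((93,108),(70,84),(27,31)):
    m=(P[...,2]>lo)&(P[...,2]<hi)&(np.linalg.norm(P[...,:2]-B,axis=-1)<130); m[300:]=0
    n,l,st,ce=cv2.connectedComponentsWithStats(m.astype(np.uint8))
    for i in range(1,n):
        if st[i,4]>30:
            Q=P[l==i]; r=cv2.minAreaRect(Q[:,:2].astype(np.float32)); print(lo,st[i],np.median(Q,0).round(1),np.round(r[0],1),np.round(r[1],1),round(r[2],1))
cv2.imwrite("pics/w4.png",cv2.resize(c["image"],(800,600),interpolation=cv2.INTER_CUBIC))
```

```text
False
 17.15 [ 511.4 -109.7   61. ] F [-0.   0.2 -0. ] M [0.03 0.01 0.02] g 22.0
 18.96 [584.5 -74.9 213.9] F [ 0.8 -0.1  0.1] M [ 0.02 -0.01  0.06] g 40.0
expect [589.87948929 -78.29730429]
93 [248 168  32  48 732] [590.9 -77.5 100.7] [590.1 -78.8] [41.7 12.1] 81.2
70 [216 243   8  20 109] [ 518.4 -110.5   78.3] [ 516.9 -111.8] [16.6  6.1] 60.1
27 [236  33  13   8  55] [646.3  35.4  30. ] [646.7  35.6] [ 5.2 11.2] 62.8
27 [ 201   48  157  196 5009] [639.2 -60.   28.3] [605.9 -77.4] [229.8  47.2] 23.2
27 [291 155  12  11  91] [626.2 -88.9  30.1] [626.1 -89.1] [10.8 11.1] 54.4
```

View pics/w4.png

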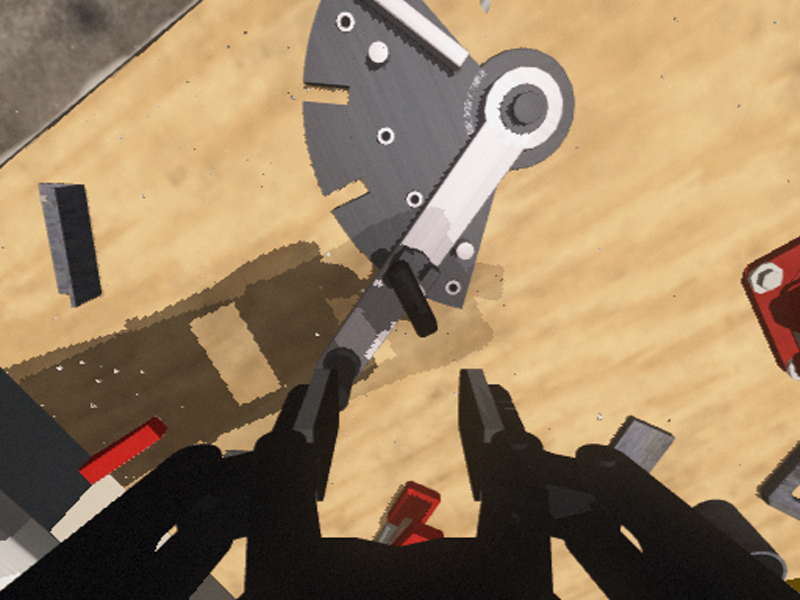

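Run:
```python
from rig import bot
from h import *
B=np.array([590.1,-78.6]); ph=np.radians(260.9)
bot.move_to(np.r_[B,145],quat(ph+np.pi/2)); rep(bot)
print(bot.servo_line(np.r_[B,108],quat(ph+np.pi/2),speed=80,until_force=6)); rep(bot)
bot.move_gripper(0,60); rep(bot,"closed")
bot.servo_line(np.r_[B,110.5],None,speed=30); rep(bot,"lift")
for k in(.35,.7,.98):
    bot.move_to(np.r_[B,110.5],quat(ph+np.pi/2-k)); rep(bot,k)
```

```text
19.47 [590.  -78.8 145.4] F [0.7 0.2 0.8] M [-0.02  0.    0.05] g 39.9
False
 20.07 [590.2 -78.6 108. ] F [1.2 0.  0.5] M [ 0.02 -0.   -0.01] g 40.1
closed 20.44 [590.3 -78.7 108.6] F [-2.6  0.9  6.3] M [ 0.05  0.38 -0.  ] g 10.1
lift 20.69 [590.1 -78.5 109.9] F [ 6.2  0.3 -9.3] M [ 0.06 -0.9  -0.  ] g 10.5
0.35 21.12 [590.2 -78.5 109.9] F [ 5.8 -0.2 -9.2] M [ 0.14 -1.07 -0.02] g 10.3
0.7 21.54 [590.2 -78.4 109.9] F [  5.5   1.1 -10. ] M [ 0.14 -1.13 -0.03] g 10.2
0.98 21.92 [590.3 -78.5 110. ] F [ 6.5  1.  -9.4] M [ 0.16 -1.12  0.01] g 9.7
```

Run:
```python
from rig import bot
from h import *
B=np.array([590.1,-78.6])
for z in(107,104,101,98,95.5):
    h=bot.servo_line(np.r_[B,z],None,speed=30,until_force=14); rep(bot,z)
    if h: print("HIT");break
```

```text
107 22.18 [590.3 -78.4 106.4] F [ 6.3  1.6 -8.4] M [ 0.26 -1.12  0.01] g 10.2
104 22.43 [590.3 -78.4 103.4] F [ 6.8  1.  -8.8] M [ 0.34 -1.07  0.07] g 10.3
101 22.68 [590.3 -78.4 100.5] F [ 6.5  2.1 -7.6] M [ 0.38 -1.1  -0.04] g 10.6
98 22.93 [590.3 -78.4  97.5] F [ 6.4  2.5 -6.4] M [ 0.34 -1.08 -0.04] g 10.3
95.5 23.18 [590.4 -78.5  95.8] F [4.4 2.3 0.5] M [ 0.36 -0.64 -0.03] g 10.2
```

Run:
```python
from rig import bot
from h import *
B=np.array([590.1,-78.6]);ph=np.radians(260.9)
bot.move_to(np.r_[B,95.2],quat(ph+np.pi/2-1.04)); rep(bot)
bot.move_gripper(40); rep(bot,"open")
bot.servo_line(np.r_[B,150],None,speed=120)
bot.move_to(np.r_[B+[-5,5],215],quat(ph+np.pi/2-.7)); bot.dwell(.2)
s=bot.read_state();c=bot.read_camera("wrist");C=cam(c,s);rep(bot)
P=cloud(C,c["depth"])
for lo,hi in((82,108),(70,81)):
    m=(P[...,2]>lo)&(P[...,2]<hi)&(np.linalg.norm(P[...,:2]-B,axis=-1)<110); m[300:]=0
    n,l,st,ce=cv2.connectedComponentsWithStats(m.astype(np.uint8))
    for i in range(1,n):
        if st[i,4]>30:
            Q=P[l==i]; r=cv2.minAreaRect(Q[:,:2].astype(np.float32)); print(lo,st[i],np.median(Q,0).round(1),np.round(r[0],1),np.round(r[1],1),round(r[2],1))
cv2.imwrite("pics/w5.png",cv2.resize(c["image"],(800,600),interpolation=cv2.INTER_CUBIC))
c=bot.read_camera("side");cv2.imwrite("pics/side5.png",c["image"])
```

```text
23.43 [590.4 -78.6  95.7] F [2.6 2.8 4.1] M [ 0.45 -0.6  -0.01] g 10.3
open 23.82 [589.9 -78.7  95. ] F [ 0.5  0.9 -1. ] M [ 0.01 -0.07  0.02] g 40.0
 25.1 [584.8 -73.6 213.7] F [0.4 0.2 0.2] M [0.04 0.08 0.03] g 39.5
82 [250 163  28  47 657] [591.4 -77.5  87.8] [590.1 -78.4] [41.7 12. ] 21.6
70 [222 251  21  21 261] [ 514.6 -105.7   78.5] [ 511.1 -108.1] [18.5 19.5] 22.7
```

View pics/w5.png

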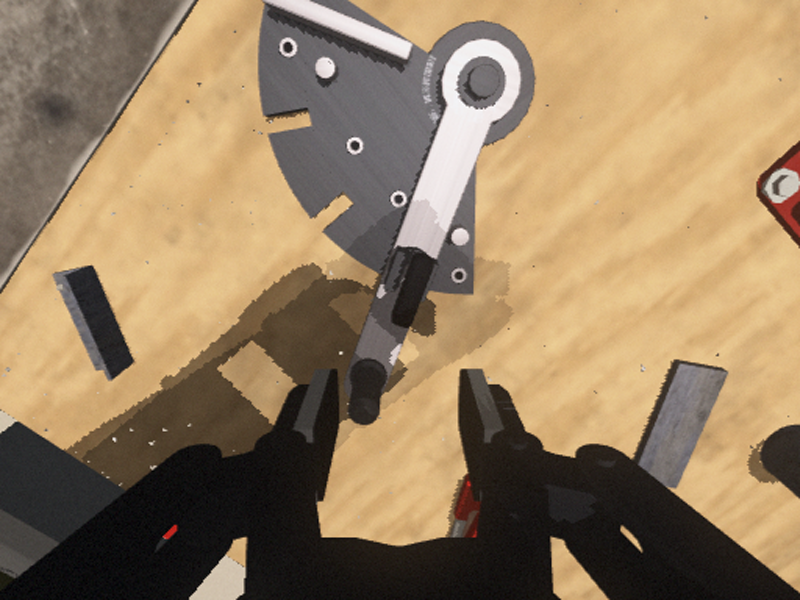

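View pics/side5.png

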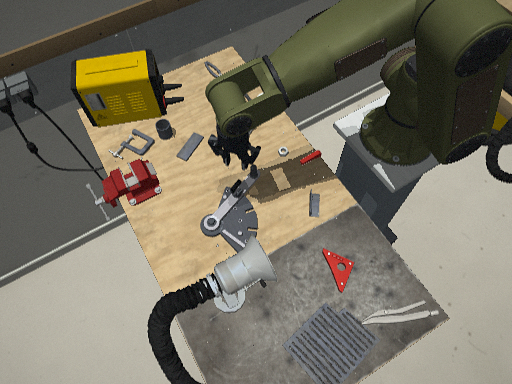

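```bash
python3 -c "
from rig import bot
bot.finish_job()"
```

```text
the job is handed in; nothing more can be done
```

The jig is reset to the square notch, locked there, and the job is handed in. It took about 25 s of the 62 s allowed.

- **Plunger out:** I lifted the T-bar about 16 mm and twisted it about 1.05 rad anticlockwise. After I let go it stayed parked: its top measured 100.7 mm, against 88.0 mm at home.
- **Swing:** I took the arm by the handle post, past the middle notch to the far one. The bar was still parked at 100.7 mm when I got there.
- **Lock:** I twisted the bar back and lowered it. The spring force faded smoothly, and it did not catch at the 10 mm rim height.

**Last checks:**
- The bar top measured 87.8 mm, which matches home.
- The arm stands at about 1.05 rad, worked out from the bar's position. The bar lies within about 1° of the arm's direction.
- In the last side view the magnet square, flat bar, angle piece and nut look to be where they started. I did not measure them.
- The gripper was open and well clear of everything.

The fingers read 10 mm when gripping the 12 mm bar, which I put down to holding it near the pad tips; it did not slip. I did not push on the arm after locking to test it; the lock is judged from the bar height and angle.

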